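# Fold down the lids of a pill organiser by stroking along them

### The arm

A 6-joint arm with a two-finger parallel gripper is mounted at the origin on a cart in front of the work surface, level with it; the furniture and walls round the work are solid. World frame = base frame: x ahead of the robot, y to its left, z up, the work surface at z = 0. Lengths are in m, angles in degrees, forces in N, time in s.
With the tool pointing down it reaches from about 0.325 to 0.85 m from the base axis. Payload 15.5 kg.
Tool frame: the origin (TCP) lies at the very end of the fingers, on their centre line; the grasp point (between the pads) lies arm.grip_depth behind it (arm.grip_depth is the distance from the TCP to the grasp point, in m); z points along the fingers, y is the line along which they close (so a half turn about z gives the same grasp; the last joint's range is limited). The gripper opens to 91 mm and grips with 3 to 60 N. Pads are 32 mm wide; open, the fingers measure 118 mm over their backs; the gripper's body (76 mm by 178 mm) begins 60 mm behind the grasp point.
Start: joints at [-76.519, 28.281, 77.091, -0, 74.628, -5.472], TCP at [0.203, -0.591, 0.214] pointing down, gripper open.
Joint ranges: [-166.48, 166.48], [-47.26, 123.95], [12.59, 153.08], [-70.14, 250.14], [6.76, 159.57], [-176.63, 176.63]. Speed limits (degrees/s): [108.29, 108.29, 147.25, 172.46, 172.46, 172.46].

### API

Orientations are given as a 3x3 rotation matrix whose columns are the frame's x, y, z axes.
In Python, from rig import arm gives the robot as it stands. Calls block until the motion is done:
- arm.move_to(position, orientation): joint-space move of the TCP to a pose.
- arm.move_l(position, orientation=None, feed=0.15): straight line of the TCP; orientation=None keeps the orientation; feed is the mean speed in m/s.
- arm.move_joints(angles): joint-space move.
- arm.grip(opening): finger opening in m; the grip force is fixed at half the most; returns when the fingers have stopped.
- arm.sleep(seconds).
- arm.solve_ik(position, orientation): joint angles nearest the present ones, or None.
- arm.snapshot(name): name is "side" or "top"; returns the picture (420x560x3 uint8, red, green, blue); there is no depth.
- arm.get_calibration(name): a dict with "intrinsics" (3x3 intrinsics, pixels), "cam_to_world" (4x4, takes a point from camera to world coordinates). Camera axes: x right, y down, z forward; pixel columns grow to the right and rows downward; lengths in m; the calibration is good to about 2 mm. A picture is of the moment at which its call begins. get_calibration takes no time and is no camera call.
A pose or a line that the arm cannot do raises arm.Unreachable and nothing moves.
- arm.sign_off(): hands the job in; it is judged then, once.
Readings, each from a call of its own:
- arm.current_t(): time.
- arm.current_joint_positions(): joint angles.
- arm.current_dq(): joint speeds.
- arm.current_tau(): joint torques, N m.
- arm.current_ee_pos(): TCP position.
- arm.current_tool_rot(): TCP orientation.
- arm.current_force(): force on the tool from outside, world axes, zero at the start.
- arm.current_torque(): the same for the moment, N m.
- arm.current_width(): finger opening in m.
- arm.current_grasp_force(): force on a finger pad.
Only numpy, scipy, OpenCV 4.12 (cv2) and the standard library are available. Lean on these libraries where they do the work, as an engineer would, in place of code of your own. Each camera call takes 0.05 s, during which the arm holds its last target. There are 200 camera calls.

### The job

All seven lids of the curved pill organiser stand ajar. Stroke a fingertip gently along the curved row, always from a lid's hinged end towards its raised end, so that all the lids fold down flat one after another in that order. Only touch it, do not pick it up or push it out of its place, leave the bottle, the cap and the cup beside it alone, and finish with the hand clear.

Things in the scene. Friction and masses are not known exactly. Their poses are not given: they have to be found in the camera images.
- organiser: Curved pill organiser standing loose, 250 mm end to end, 50 mm wide, 26.5 mm high with lids shut, 0.6 kg: a shallow black base, in it a grey tray of seven cells with white lids on an 80 degree arc of 160 mm radius. Origin: on the centre line in the middle of the arc, on the underside; z up, y along the arc at lid 4 from lid 1 towards lid 7, x to the convex side.
- start_land (a point): Point on top of the flat grey land (25 mm long, flush with the shut lids) before lid 1, on the centre line, 26.5 mm above the table.
- tray (a joint): How far (m) the whole tray with its lids is pressed down into the base: 0 untouched, 0.005 at the stop. It rides on springs: about 1 N starts it moving, about 14 N brings it to the stop; it comes back up by itself.
- end_land (a point): Point on top of the flat land after lid 7, on the centre line, 26.5 mm above the table.
- hinge1 (a point): Point of the case on the centre line at the hinge of lid 1, at the height of the shut lids' tops (26.5 mm above the table). The points hinge1..hinge7 follow the arc 32 mm apart. Each lid has its hinge across the arc at its end nearest the start land; a fingertip moving from the start land to the end land at the height of these points runs up each raised lid from its hinge and folds it down.
- hinge2 (a point): Point of the case on the centre line at the hinge of lid 2, at the height of the shut lids' tops (26.5 mm above the table). The points hinge1..hinge7 follow the arc 32 mm apart.
- hinge3 (a point): Point of the case on the centre line at the hinge of lid 3, at the height of the shut lids' tops (26.5 mm above the table). The points hinge1..hinge7 follow the arc 32 mm apart.
- hinge4 (a point): Point of the case on the centre line at the hinge of lid 4, at the height of the shut lids' tops (26.5 mm above the table). The points hinge1..hinge7 follow the arc 32 mm apart.
- hinge5 (a point): Point of the case on the centre line at the hinge of lid 5, at the height of the shut lids' tops (26.5 mm above the table). The points hinge1..hinge7 follow the arc 32 mm apart.
- hinge6 (a point): Point of the case on the centre line at the hinge of lid 6, at the height of the shut lids' tops (26.5 mm above the table). The points hinge1..hinge7 follow the arc 32 mm apart.
- hinge7 (a point): Point of the case on the centre line at the hinge of lid 7, at the height of the shut lids' tops (26.5 mm above the table). The points hinge1..hinge7 follow the arc 32 mm apart.
- lid1 (a joint): Opening of lid 1 in rad: 0 shut flat, grows as the end of the lid furthest from the start land rises; starts between 0.35 and 0.75, at most 1.2. Lid: 31 mm along the arc, 37 mm across, 2.5 mm thick. A light hinge with a little friction: a lid stays where it is left (under 0.5 N at its free end moves it).
- lid2 (a joint): Opening of lid 2 in rad: 0 shut flat, grows as the end of the lid furthest from the start land rises; starts between 0.35 and 0.75, at most 1.2. Lid: 31 mm along the arc, 37 mm across, 2.5 mm thick.
- lid3 (a joint): Opening of lid 3 in rad: 0 shut flat, grows as the end of the lid furthest from the start land rises; starts between 0.35 and 0.75, at most 1.2. Lid: 31 mm along the arc, 37 mm across, 2.5 mm thick.
- lid4 (a joint): Opening of lid 4 in rad: 0 shut flat, grows as the end of the lid furthest from the start land rises; starts between 0.35 and 0.75, at most 1.2. Lid: 31 mm along the arc, 37 mm across, 2.5 mm thick.
- lid5 (a joint): Opening of lid 5 in rad: 0 shut flat, grows as the end of the lid furthest from the start land rises; starts between 0.35 and 0.75, at most 1.2. Lid: 31 mm along the arc, 37 mm across, 2.5 mm thick.
- lid6 (a joint): Opening of lid 6 in rad: 0 shut flat, grows as the end of the lid furthest from the start land rises; starts between 0.35 and 0.75, at most 1.2. Lid: 31 mm along the arc, 37 mm across, 2.5 mm thick.
- lid7 (a joint): Opening of lid 7 in rad: 0 shut flat, grows as the end of the lid furthest from the start land rises; starts between 0.35 and 0.75, at most 1.2. Lid: 31 mm along the arc, 37 mm across, 2.5 mm thick.
- tablet_bottle: Bystander: white screw-capped tablet bottle, 42 mm across, 72 mm high, loose, on the concave side of the organiser. Origin at the centre of its underside.
- screw_cap: Bystander: loose white screw cap, 34 mm across, 13 mm high, near the tablet bottle. Origin at the centre of its underside.
- tall_cup: Bystander: white square cup standing loose, 59 x 59 mm, 88 mm high, on the convex side of the organiser. Origin at the centre of its underside.

How it is judged:
By the outcome, as a careful person would: the job done as asked, in the order asked, and still so for the second after the job is handed in, with the robot touching nothing.
It also fails if it takes over 45 s, if anything falls off the work surface, if the arm or the gripper's body presses on something with over 40 N, if the wrist force passes 120 N, or if a joint passes its speed limit or range.

## Working session

There is one attempt and no reset: what is moved stays moved. The work goes in short steps, each a Python script; the robot and the scene stay as the last script left them, time stands still between calls to the robot, and variables do not carry over. Pictures are saved under pics/ and viewed, at most 10 in all, crops included, and the job is handed in when it is done.

```bash
mkdir -p pics
python3 - <<'E'
from rig import arm
import cv2,numpy as np
for n in("top","side"):
    im=arm.snapshot(n); cv2.imwrite(f"pics/{n}0.png",im[:,:,::-1]); c=arm.get_calibration(n); print(n,np.round(c["intrinsics"],1).tolist(),np.round(c["cam_to_world"],3).tolist())
print(arm.grip_depth,arm.current_width())
E
```

```text
top [[505.5, 0.0, 282.6], [0.0, 505.5, 213.0], [0.0, 0.0, 1.0]] [[-0.063, -0.975, 0.215, 0.398], [-0.998, 0.061, -0.018, 0.126], [0.005, -0.216, -0.976, 0.884], [0.0, 0.0, 0.0, 1.0]]
side [[416.6, 0.0, 284.3], [0.0, 416.6, 212.0], [0.0, 0.0, 1.0]] [[-0.974, -0.128, 0.185, 0.414], [-0.225, 0.62, -0.752, 0.768], [-0.018, -0.774, -0.633, 0.598], [0.0, 0.0, 0.0, 1.0]]
0.0188 0.09136940665258149
```

View pics/top0.png

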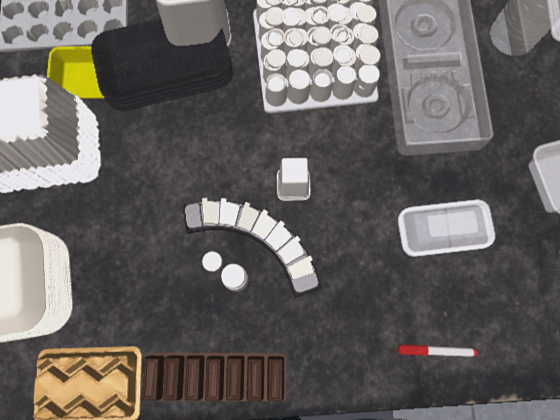

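View pics/side0.png

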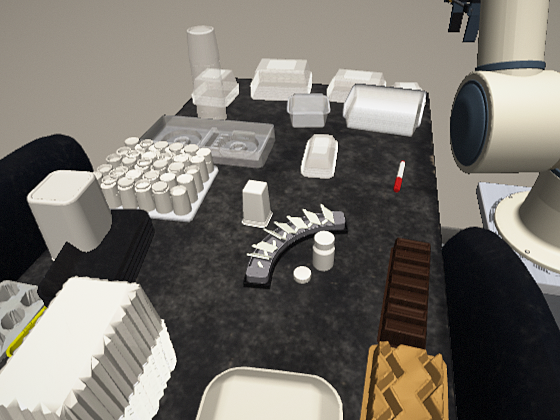

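Run:
```python
import cv2,numpy as np
a=cv2.imread("pics/top0.png")[190:300,170:330]; b=cv2.imread("pics/side0.png")[195:295,235:355]
cv2.imwrite("pics/c1.png",cv2.resize(a,None,fx=5,fy=5,interpolation=cv2.INTER_CUBIC))
cv2.imwrite("pics/c2.png",cv2.resize(b,None,fx=6,fy=6,interpolation=cv2.INTER_CUBIC))
h=cv2.cvtColor(cv2.imread("pics/top0.png"),cv2.COLOR_BGR2HSV)
for p in((194,216),(304,283),(230,214),(284,240)):print(p,h[p[1],p[0]])
```

```text
(194, 216) [146  11 165]
(304, 283) [140   9 175]
(230, 214) [  0   1 235]
(284, 240) [135   2 237]
```

View pics/c1.png

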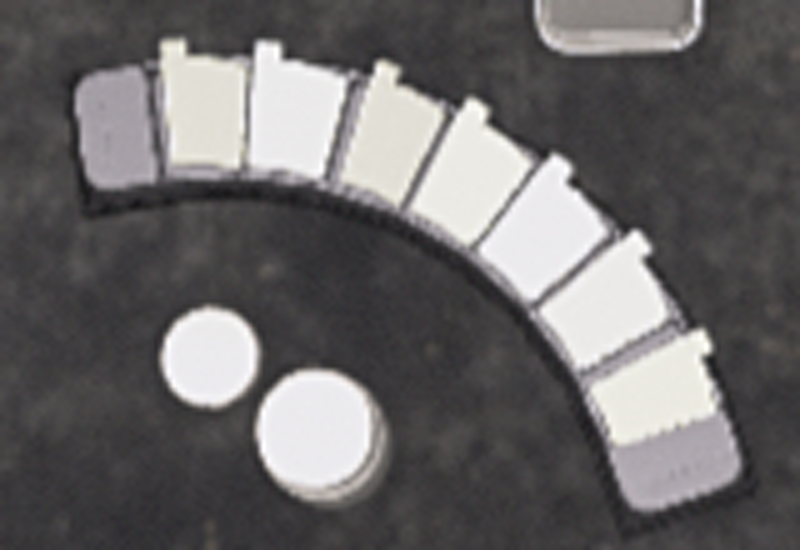

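View pics/c2.png

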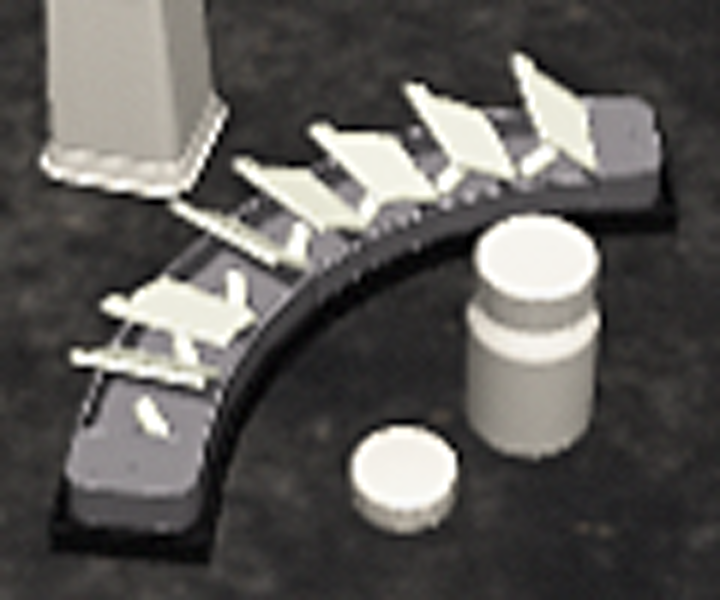

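```bash
cat > h.py <<'E'
import cv2,numpy as np
R=.160
def ray(c,p):
    T=c["cam_to_world"]; d=T[:3,:3]@np.linalg.solve(c["intrinsics"],[p[0],p[1],1.]); return T[:3,3],d
def plane(c,p,z):
    o,d=ray(c,p); return o+d*(z-o[2])/d[2]
E
python3 - <<'E'
from h import *
from rig import arm
P={}
for n,roi in(("top",(175,195,330,300)),("side",(240,200,355,295))):
    im=cv2.imread(f"pics/{n}0.png"); h=cv2.cvtColor(im,cv2.COLOR_BGR2HSV); x0,y0,x1,y1=roi
    lo,hi=((125,5,140),(165,40,200)) if n=="top" else ((120,8,90),(165,60,200))
    m=cv2.inRange(h,lo,hi)[y0:y1,x0:x1]; m=cv2.morphologyEx(m,cv2.MORPH_OPEN,np.ones((3,3)))
    N,l,s,ce=cv2.connectedComponentsWithStats(m); c=arm.get_calibration(n)
    for i in range(1,N):
        if s[i,4]<60: continue
        print(n,s[i].tolist(),(ce[i]+[x0,y0]).round(1),plane(c,ce[i]+[x0,y0],.0265).round(4))
        if n=="top":
            k=cv2.findContours((l==i).astype('u1'),0,1)[0][0].reshape(-1,2)+[x0,y0]
            w=np.array([plane(c,q,.0265)[:2] for q in k])*1000
            r=cv2.minAreaRect(w.astype('f4')); print(' rect mm',np.round(r[0],1),np.round(r[1],1),round(r[2],1))
E
```

```text
top [10, 9, 16, 23, 300] [192.6 215.3] [0.5921 0.2665 0.0265]
 rect mm [592.  266.9] [39.6 23.8] 5.3
top [117, 78, 26, 19, 327] [305.  282.5] [0.4645 0.0803 0.0265]
 rect mm [464.4  80.1] [23.7 41.3] 15.7
```

```bash
cat >> h.py <<'E'
A=np.array([.4645,.0803]); B=np.array([.5921,.2667])   # start / end land centres
v=(B-A)/np.linalg.norm(B-A); u=np.array([v[1],-v[0]]); M=(A+B)/2
C=M-u*(R*np.cos(np.radians(40))-.0125*np.sin(np.radians(40)))
TILT=np.radians(10); HALF=.016
def pose(s,z,sgn=1):
    """TCP at arc length s past hinge1 (straight beyond the arc), trailing edge at height z."""
    L=7*.032; sc=np.clip(s,0,L); a=(sc-L/2)/R
    r=u*np.cos(a)+v*np.sin(a); t=-u*np.sin(a)+v*np.cos(a)
    xy=C+R*r+t*(s-sc)
    T=np.array([*t,0]); Z=np.array([0,0,1.])
    zt=-Z*np.cos(TILT)+T*np.sin(TILT)             # fingers point down and forward, leading edge high
    x=T*np.cos(TILT)+Z*np.sin(TILT); y=np.cross(zt,x)
    return np.array([*xy,z+HALF*np.sin(TILT)]), np.column_stack([sgn*x,sgn*y,zt])
E
python3 - <<'E'
from h import *
from rig import arm
c=arm.get_calibration("side"); T=np.linalg.inv(c["cam_to_world"])
for p in(A,B):
    q=c["intrinsics"]@(T@[*p,.0265,1])[:3]; print(q[:2]/q[2])
S=np.arange(-.030,.254,.03)
for sgn in(1,-1):
    for s in S:
        j=arm.solve_ik(*pose(s,.026,sgn)); print(sgn,round(s,3),None if j is None else np.round(j,0))
E
```

```text
[338.84239406 216.54593973]
[257.31648337 270.78401119]
1 -0.03 [  0.  31. 120.   8.  20.  67.]
1 0.0 [  1.  32. 116.   6.  23.  70.]
1 0.03 [  1.  33. 112.   9.  27.  57.]
1 0.06 [  2.  34. 107.  11.  31.  45.]
1 0.09 [  3.  36. 103.  12.  35.  35.]
1 0.12 [ 5. 37. 99. 13. 39. 26.]
1 0.15 [ 7. 38. 94. 13. 43. 18.]
1 0.18 [ 9. 40. 91. 13. 47. 10.]
1 0.21 [11. 41. 88. 13. 50.  2.]
1 0.24 [14. 42. 86. 13. 52.  0.]
-1 -0.03 [   0.   31.  120.    8.   20. -113.]
-1 0.0 [   1.   32.  116.    6.   23. -110.]
-1 0.03 [   1.   33.  112.    9.   27. -123.]
-1 0.06 [   2.   34.  107.   11.   31. -135.]
-1 0.09 [   3.   36.  103.   12.   35. -145.]
-1 0.12 [   5.   37.   99.   13.   39. -154.]
-1 0.15 [   7.   38.   94.   13.   43. -162.]
-1 0.18 [   9.   40.   91.   13.   47. -170.]
-1 0.21 None
-1 0.24 None
```

Run:
```python
from h import *
from rig import arm
arm.grip(0)
arm.move_to(*pose(-.014,.15)); arm.move_l(*pose(-.014,.045),feed=.12); arm.sleep(.2)
f0=arm.current_force(); print(arm.current_t(),arm.current_width(),np.round(f0,2))
arm.move_l(*pose(-.002,.029),feed=.03)
for z in np.arange(.029,.0237,-.0005):
    arm.move_l(*pose(-.002,z),feed=.01); arm.sleep(.05)
    f=arm.current_force()-f0; p=arm.current_ee_pos(); print(round(z,4),np.round(f,2),round(p[2]-HALF*np.sin(TILT),4))
    if f[2]>2.2: break
np.save("f0.npy",f0); print(arm.current_t())
cv2.imwrite("pics/s1.png",cv2.resize(arm.snapshot("side")[150:300,215:375,::-1],None,fx=4,fy=4))
```

```text
5.2417 0.0002887993477655211 [-0.36 -0.4  -0.29]
0.029 [-0.35  0.37  0.4 ] 0.0291
0.0285 [ 0.4   0.46 -0.06] 0.0285
0.028 [-0.11  0.03  0.59] 0.028
0.0275 [-0.13  0.47  0.64] 0.0275
0.027 [-0.02 -0.6  -0.14] 0.027
0.0265 [0.7  0.61 2.54] 0.0265
7.8583
```

View pics/s1.png

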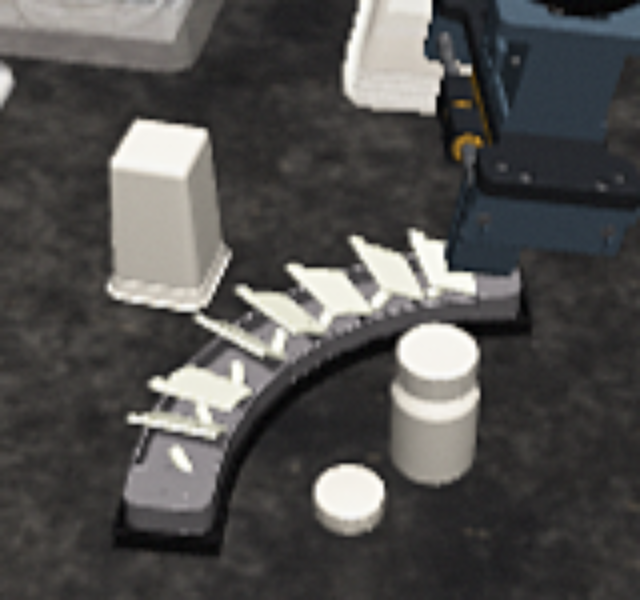

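```bash
cat > go.py <<'E'
import sys
from h import *
from rig import arm
a,b,z=map(float,sys.argv[1:4]); f0=np.load("f0.npy"); F=[]
for s in np.linspace(a,b,int(np.ceil((b-a)/.004))+1)[1:]:
    arm.move_l(*pose(s,z),feed=.035); f=arm.current_force()-f0; F.append([s*1e3,*f])
    if np.hypot(f[0],f[1])>7 or f[2]>11: print("STOP",s); break
print(np.round(F,1).tolist(),arm.current_t())
cv2.imwrite(f"pics/s{int(b*1e3)}.png",cv2.resize(arm.snapshot("side")[150:300,215:375,::-1],None,fx=4,fy=4))
E
python3 go.py -.002 .062 .026
```

```text
[[2.0, 0.4, 1.5, 2.1], [6.0, 1.8, 1.5, 3.2], [10.0, 1.2, 3.1, 2.5], [14.0, 1.4, 2.7, 2.5], [18.0, 0.7, 1.6, 3.0], [22.0, 0.4, 1.8, 3.4], [26.0, 0.6, 2.3, 2.6], [30.0, 1.2, 2.5, 3.6], [34.0, -0.0, 1.4, 3.8], [38.0, 1.5, 1.8, 3.1], [42.0, 0.2, 1.3, 2.6], [46.0, 0.1, 2.1, 3.2], [50.0, 0.7, 1.7, 3.0], [54.0, 1.2, 1.8, 3.3], [58.0, 0.8, 1.4, 3.8], [62.0, 0.6, 2.4, 3.2]] 12.175
```

View pics/s62.png

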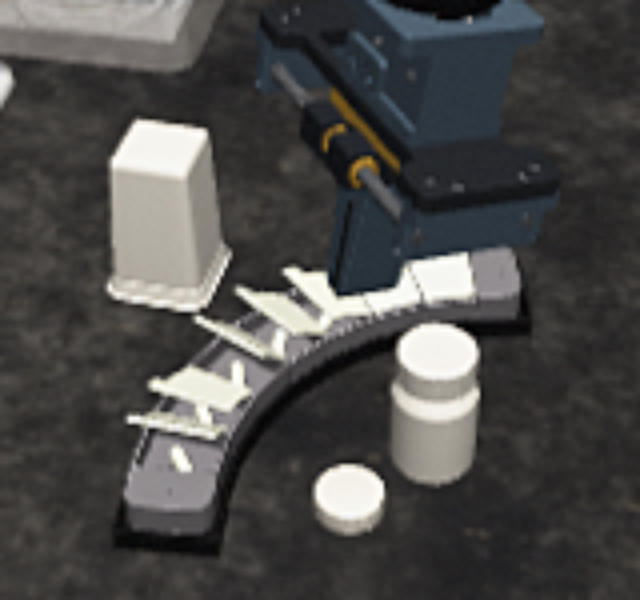

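```bash
python3 go.py .062 .251 .026
python3 - <<'E'
from h import *
from rig import arm
p,o=pose(.251,.07); arm.move_l(p,o,feed=.06); arm.move_l(*pose(.251,.22),feed=.15)
arm.sleep(.2); print(arm.current_t(),arm.current_force()-np.load("f0.npy"))
cv2.imwrite("pics/e.png",np.hstack([cv2.resize(arm.snapshot("side")[180:300,225:355,::-1],(400,370),interpolation=2),cv2.resize(arm.snapshot("top")[180:310,170:330,::-1],(400,370),interpolation=2)]))
E
```

```text
[[65.9, 0.1, 2.4, 2.8], [69.9, 0.3, 1.4, 2.2], [73.8, 0.6, 1.4, 3.4], [77.8, 1.4, 1.5, 3.0], [81.7, 0.1, 0.8, 3.5], [85.6, 0.7, 2.1, 4.0], [89.6, 0.6, 2.3, 3.2], [93.5, 0.9, 2.7, 2.7], [97.4, 0.2, 1.5, 3.5], [101.4, 0.4, 1.8, 3.5], [105.3, -0.4, 2.3, 3.8], [109.2, 0.4, 1.6, 3.1], [113.2, 0.6, 1.8, 2.6], [117.1, -0.4, 1.0, 4.0], [121.1, 0.2, 1.8, 2.9], [125.0, -0.1, 2.0, 2.9], [128.9, -0.2, 1.6, 3.6], [132.9, 0.1, 1.8, 3.3], [136.8, -0.1, 2.4, 3.0], [140.8, 0.8, 1.4, 2.6], [144.7, 0.6, 2.0, 3.9], [148.6, 0.3, 0.9, 3.4], [152.6, 0.9, 0.7, 3.9], [156.5, 0.2, 2.1, 3.2], [160.4, 1.1, 1.5, 3.1], [164.4, -0.6, 1.8, 3.4], [168.3, 0.2, 1.0, 3.7], [172.2, 0.1, 1.6, 3.0], [176.2, 0.5, 2.2, 2.8], [180.1, 0.1, 1.9, 2.5], [184.1, 0.4, 0.5, 3.0], [188.0, 0.5, 1.9, 3.6], [191.9, 1.0, 1.2, 3.5], [195.9, 0.8, 2.1, 2.6], [199.8, 0.1, 1.6, 3.4], [203.8, 0.7, 1.2, 2.5], [207.7, 0.9, -0.4, 1.4], [211.6, 0.1, 1.4, 2.4], [215.6, -0.1, 1.1, 2.8], [219.5, -0.1, 0.6, 2.5], [223.4, 0.4, 2.2, 3.8], [227.4, 0.6, 0.6, 3.0], [231.3, 0.8, 1.2, 2.2], [235.3, 0.3, 0.3, 3.8], [239.2, 0.6, 0.4, 3.0], [243.1, 0.2, 1.2, 2.9], [247.1, 0.7, 2.7, 3.2], [251.0, 0.7, 2.5, 3.7]] 24.675
26.9583 [0.33783471 0.59407935 0.23109935]
```

View pics/e.png

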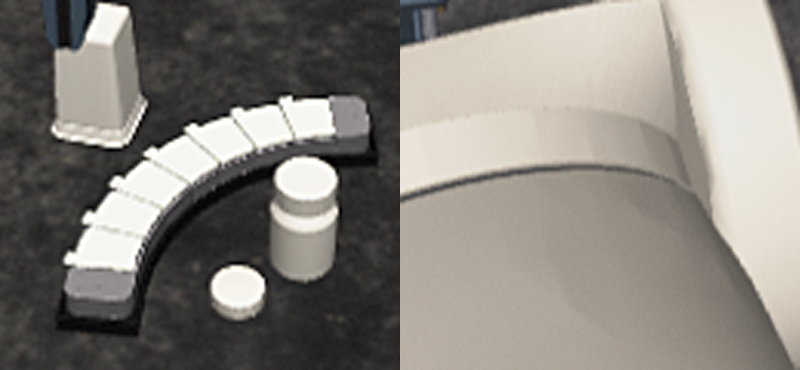

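The side view shows all seven lids flat. The organiser, bottle, cap and cup are where they were, and the hand is up and clear, so I'm handing in.

```bash
python3 -c "
from rig import arm
print(arm.sign_off())"
```

```text
the job is handed in; nothing more can be done
None
```

I folded all seven lids flat in order from lid 1 to lid 7 with one gentle stroke (about 3–4 N downward); by the side camera the organiser, bottle, cap and cup had not moved, and I handed in at about 27 s with the hand clear.

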